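# Stamp the round specimen tag

## Robot

A 6-joint arm with a two-finger parallel gripper is mounted at the origin on a cart in front of the work surface, level with it; the furniture and walls round the work are solid. World frame = base frame: x ahead of the robot, y to its left, z up, the work surface at z = 0. Lengths are in m, angles in rad, forces in N, time in s.
With the tool pointing down it reaches from about 0.25 to 0.725 m from the base axis. Payload 9.7 kg.
Tool frame: the origin (TCP) lies midway between the tips of the shut fingers; the grasp point (between the pads) lies 19 mm behind it; z points along the fingers, y is the line along which they close (so a half turn about z gives the same grasp; the last joint's range is limited). The gripper opens to 85 mm and grips with 20 to 120 N. Pads are 22 mm wide; open, the fingers measure 114 mm over their backs; the gripper's body (76 mm by 85 mm) begins 54 mm behind the grasp point. The pads swing forward as they close: fully open they stand 13 mm farther back than shut.
Start: joints at [0, 0.087, 0.176, 1.66, 0, 1.571], TCP at [0.55, -0, 0.231] pointing down, gripper open.
Joint ranges: [-3.13, 3.13], [-0.85, 1.81], [-1.15, 1.24], [-2.2, 2.28], [-1.44, 1.52], [-3.14, 3.14]. Speed limits (rad/s): [2.22, 2.22, 2.57, 3.14, 3.14, 3.14].

## Interface

Orientations are given as a rotation vector (axis times angle).
In Python, from cell import bot, imaging, sign_off, nets gives the robot as it stands.
- The arm moves only by the tool send_rows, never from a script. Its argument "motion" is a list of rows, each an object of numbers: "dx", "dy", "dz": the shift along the tool's x, y, z in m; "twist": the turn about the tool's z in degrees; "hand": the finger opening in m, from 0 to 0.0854. A call has 1 to 12 rows; each row is the pose to reach, as a shift and turn from the pose commanded when the call began, along the tool's axes at that moment; what a row does not reach only later rows make up. A row lasts 1/8 s, in which the tool goes at most 62.5 mm and 10.7 degrees, less where a joint would pass 70% of its speed; a pose out of reach is approached as far as the arm can. A call with a gripper value outside its range is refused whole. The fingers move at their own pace and stop on an object; the grip force is fixed at half the most. Time passes only in rows, so rows that repeat a pose let the fingers close. It gives the time, the measured TCP pose, the force, the opening and the grip force at its end, in the units of the state.
- bot.read_state(): the state, without advancing time (a new reading comes with each control period).
- imaging.capture(name): name is "scene" or "side" or "wrist"; returns the picture (384x512x3 uint8, red, green, blue); there is no depth.
- imaging.camera_params(name): a dict with "fx", "fy", "cx", "cy" (pixels), "world_to_cam" (4x4, takes a point from world to camera coordinates). Camera axes: x right, y up, looking along -z (the intrinsics and any distortion apply to the point x, -y, -z); pixel columns grow to the right and rows downward; lengths in m; the calibration is good to about 2 mm. A picture is of the moment at which its call begins: read the wrist's pose just before it. camera_params takes no time and is no camera call; for the wrist camera it gives the pose at the moment of the call.
- sign_off(): hands the job in; it is judged then, once.
Trained networks look in the newest picture that a camera, given by its name, has taken for a name from the list of things; names that differ only in an ending like _2 or _b are one class to them, and where a whole thing is asked for, a point or a joint stands for the part that bears it (a point fixed in the world has none). Each returns a list of dicts, best first, with "conf" (0 to 1); they miss things now and then, are a little off and sometimes report something else, mostly with a low value. They report only what shows in the picture. A call takes as long as a camera call.
- nets.spot_in(camera, target): "xy" ([column, row] in pixels, amid what is visible of it).
The state is a dict: "clock": time; "joint_positions": joint angles; "qd": joint speeds; "joint_efforts": joint torques, N m; "tool_pos": TCP position; "tool_rot": TCP orientation; "contact_force": force on the tool from outside, world axes, zero at the start; "wrist_torque": the same for the moment, N m; "width": finger opening in m; "finger_force": force on a finger pad.
Only numpy, scipy, OpenCV 4.12 (cv2) and the standard library are available. Lean on these libraries where they do the work, as an engineer would, in place of code of your own. Each camera call takes 0.05 s, during which the arm holds its last target. There are 200 camera calls.

## Task

Take the hand stamp with the round foot from its tray and press it squarely onto the middle of the round metal tag, firmly but without ramming it, until the sprung tag has sunk more than halfway down; hold it there for a moment. Lift it straight up without sliding or rocking it on the tag, and stand it upright in the tray again; do not stamp the oblong tag.

Things in the scene. Friction and masses are not known exactly. Their poses are not given: they have to be found in the camera images.
- stamp_round: Stamp to use, 0.15-0.31 kg, 106 mm tall: steel disc foot 36 mm across, 12 mm thick; wood handle whose straight round grip, 27 mm across, spans 46 to 98 mm above the underside, narrower neck below. Origin: centre of foot underside, z up; yaw is of no matter. Stands in one half of the tray; a like stamp with an oblong foot (22 x 56 mm), not wanted, stands about 105 mm from it along the tray.
- stamp_tray: Shallow open black tray, fixed to the worktop: 100 mm (its x) by 220 mm (its y, along which the two stamps stand), 16 mm high, walls 4 mm thick. Origin: centre of the underside; z up. The flat floor on which the stamps stand is 4 mm above the origin.
- tag_round: Round aluminium tag to mark: disc 60 mm across, 3 mm thick, small ear at +x, on a black cushion on a fixed grey block 90 x 90 x 26 mm. Origin: centre of its upper face, 40 mm above the worktop at rest; z up. It sinks straight down on a spring, at most 8 mm, and rises by itself: starts to sink at about 4 N, halfway at about 9 N, meets its stop at about 14 N.
- tag_bar: The oblong aluminium tag, not to be stamped: 36 x 70 mm (x, y), with a like ear, on a like grey block and spring. Origin: centre of its upper face, 40 mm above the worktop; z up. The two blocks may change places.

How it is judged:
On the way, in this order (a step that is already met when the one before it is completed fails the run):
1. the held round stamp presses the round tag at least 4 mm down, foot and tag centres within 15 mm, tilted less than 10 degrees, for 0.3 s (height (world z) of tag_round below 0.036 m and contact force between stamp_round and tag_round above 4 N and contact force between the fingers and stamp_round above 1 N and horizontal distance between stamp_round and tag_round below 0.015 m and angle between stamp_round's own z axis and vertical below 0.175 rad), for 0.3 s.
2. the held stamp is lifted straight off: its foot more than 20 mm above the tag, still within 40 mm of being over its centre (z of stamp_round in the frame of tag_round above 0.02 m and horizontal distance between stamp_round and tag_round below 0.04 m and contact force between the fingers and stamp_round above 1 N).
At the end, for the whole second after the job is handed in: The round stamp stands upright (within 7 degrees) and at rest on the floor of the tray (foot not more than 5 mm above it, inside the rim), released (x of stamp_round in the frame of stamp_tray between -0.04 and 0.04 m and y of stamp_round in the frame of stamp_tray between -0.1 and 0.1 m and z of stamp_round in the frame of stamp_tray below 0.009 m and angle between stamp_round's own z axis and vertical below 0.12 rad and linear speed of stamp_round below 0.02 m/s); the robot touches nothing.
It fails at once if the stamp touches the round tag more than 20 mm off its centre (put down wide of the middle or slid) (contact force between stamp_round and tag_round above 1 N and horizontal distance between stamp_round and tag_round above 0.02 m).
It fails at once if the stamp is rocked by more than 15 degrees while on the tag (contact force between stamp_round and tag_round above 1 N and angle between stamp_round's own z axis and vertical above 0.26 rad).
It fails at once if the stamp is rammed onto the tag with more than 40 N (contact force between stamp_round and tag_round above 40 N).
It fails at once if the round stamp touches the oblong tag (contact force between stamp_round and tag_bar above 1 N).
It also fails if it takes over 53 s, if anything falls off the work surface, if the arm or the gripper's body presses on something with over 40 N, if the wrist force passes 120 N, or if a joint passes its speed limit or range.

## Working session

There is one attempt and no reset: what is moved stays moved. The work goes in short steps, Python scripts to look and compute and a tool call to move; the robot and the scene stay as the last step left them, time stands still between calls to the robot, and variables do not carry over. Pictures are saved under pics/ and viewed, at most 10 in all, crops included, and the job is handed in when it is done.

Besides the shell and the picture viewer there is one more tool, called after ">>>" by a JSON object that holds its "name" and its "arguments". send_rows: Moves the arm, as the interface text tells. Its arguments: {"type":"object","properties":{"motion":{"type":"array"}},"required":["motion"]}

```bash
mkdir -p pics; cat > h.py <<'E'
import numpy as np, cv2
from cell import bot, imaging, sign_off, nets
from scipy.spatial.transform import Rotation as R
def ray(cam,u,v,P=None):
    P=P or imaging.camera_params(cam)
    W=np.array(P["world_to_cam"]);C=np.linalg.inv(W)
    d=np.array([(u-P["cx"])/P["fx"],-(v-P["cy"])/P["fy"],-1.])
    return C[:3,3],C[:3,:3]@d
def at_z(cam,uv,z,P=None):
    o,d=ray(cam,*uv,P); return o+d*(z-o[2])/d[2]
def snap(cam,name):
    im=imaging.capture(cam); cv2.imwrite(f"pics/{name}.png",im[:,:,::-1]); return im
E
python3 - <<'E'
from h import *
np.set_printoptions(precision=4,suppress=True)
s=bot.read_state();print(s)
print({k:v for k,v in imaging.camera_params("scene").items()})
a=snap("scene","a")
for t in ["stamp_round","stamp_tray","tag_round","tag_bar"]:
    print(t,[(np.round(d["xy"]),round(d["conf"],2),at_z("scene",d["xy"],{"stamp_round":.06,"stamp_tray":.01}.get(t,.04))) for d in nets.spot_in("scene",t)[:2]])
b=snap("wrist","b")
print(imaging.camera_params("wrist"))
cv2.imwrite("pics/ab.png",cv2.resize(np.hstack([a,b]),(800,300))[:,:,::-1])
cv2.imwrite("pics/a2.png",cv2.resize(a,(800,600))[:,:,::-1])
E
```

```text
{'clock': 0.0, 'joint_positions': array([ 0.    ,  0.0875,  0.1752,  1.6598, -0.    ,  1.5708]), 'qd': array([ 0.    ,  0.0009, -0.    , -0.0017, -0.0005, -0.0004]), 'joint_efforts': array([  0.0008, -52.0392,  46.4803,   0.0164,   0.    ,  -0.0001]), 'tool_pos': array([0.5498, 0.    , 0.2306]), 'tool_rot': array([-2.2208, -2.2208,  0.0015]), 'contact_force': array([ 0.1169,  0.3673, -0.4737]), 'wrist_torque': array([-0.0439, -0.0011,  0.0053]), 'finger_force': 0.0, 'width': 0.08501500591581432}
{'fx': 392.0458154060634, 'fy': 392.0458154060634, 'cx': 258.12664062779913, 'cy': 194.9593562430757, 'world_to_cam': array([[ 0.7891, -0.614 ,  0.0168, -0.3947],
       [ 0.3226,  0.4376,  0.8393, -0.2037],
       [-0.5227, -0.6569,  0.5434, -0.6318],
       [ 0.    ,  0.    ,  0.    ,  1.    ]])}
stamp_round [(array([183., 155.]), 0.78, array([0.451, 0.252, 0.06 ]))]
stamp_tray [(array([190., 181.]), 0.82, array([0.4387, 0.2033, 0.01  ]))]
tag_round [(array([351., 264.]), 0.86, array([ 0.504 , -0.2648,  0.04  ]))]
tag_bar [(array([276., 220.]), 0.57, array([ 0.4804, -0.0832,  0.04  ]))]
{'fx': 339.9836716508527, 'fy': 339.9836716508527, 'cx': 256.9300785144418, 'cy': 187.86777824479304, 'world_to_cam': array([[ 1.    ,  0.0002, -0.0014, -0.549 ],
       [-0.0006,  0.9546, -0.298 ,  0.0391],
       [ 0.0013,  0.298 ,  0.9546, -0.3795],
       [ 0.    ,  0.    ,  0.    ,  1.    ]])}
```

View pics/a2.png

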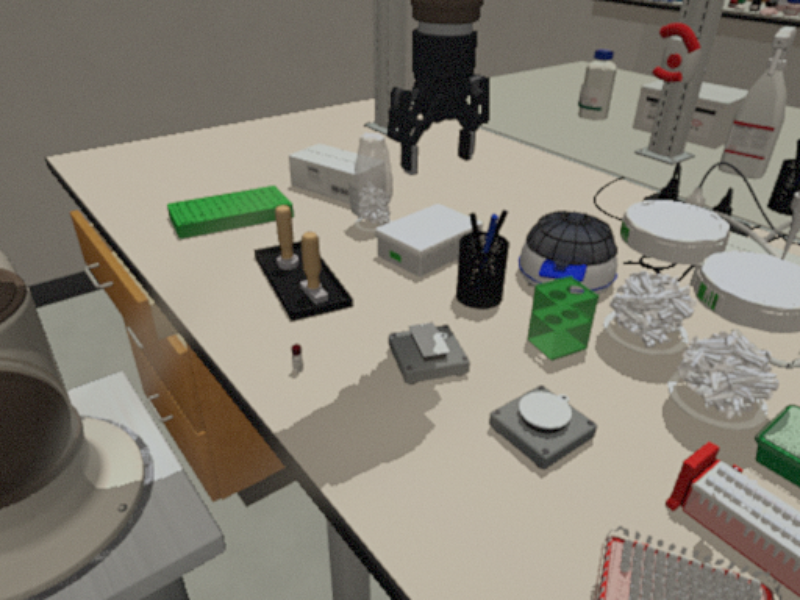

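View pics/b.png

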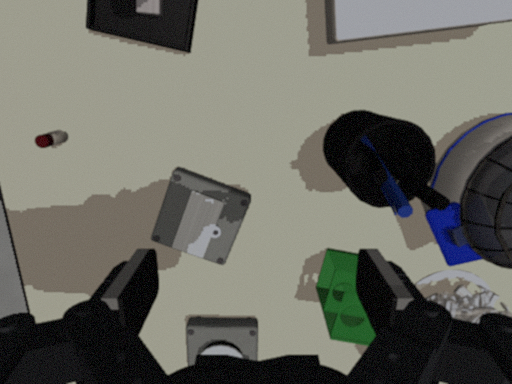

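The scene shows the round-foot stamp at the far end of the tray (about 183,150 in native pixels), the oblong one nearer, and the round tag on the right block at (350,264). The wrist view shows the bar tag at (205,220), with the round tag at the bottom edge. Next I triangulate with the side camera.

```bash
python3 - <<'E'
from h import *
np.set_printoptions(precision=4,suppress=True)
a=snap("scene","a_"); b=snap("side","s1")
S={}
for t in ["stamp_round","stamp_tray","tag_round","tag_bar"]:
    r=[]
    for c in ["scene","side"]:
        L=nets.spot_in(c,t); print(t,c,[(np.round(d["xy"]),round(d["conf"],2)) for d in L[:3]])
        if L:r.append(ray(c,*L[0]["xy"]))
    if len(r)==2:
        (o1,d1),(o2,d2)=r
        A=np.stack([d1,-d2],1); k=np.linalg.lstsq(A,o2-o1,rcond=None)[0]
        print("  3d",(o1+k[0]*d1+o2+k[1]*d2)/2,"gap",np.linalg.norm(o1+k[0]*d1-o2-k[1]*d2))
# tray corners from scene (rim z=.016), read from the 800-px picture
for uv in [(255,258),(291,318),(352,299),(307,243)]: print(at_z("scene",(uv[0]*.64,uv[1]*.64),.016))
print(at_z("scene",(285*.64,210*.64),.108),at_z("scene",(380*.64,238*.64),.05))
cv2.imwrite("pics/s1b.png",cv2.resize(b,(800,600))[:,:,::-1])
E
```

```text
stamp_round scene [(array([182., 152.]), 0.9)]
stamp_round side [(array([236., 139.]), 0.59), (array([243., 177.]), 0.51)]
  3d [0.4561 0.257  0.08  ] gap 0.0264901342436336
stamp_tray scene [(array([191., 182.]), 0.95)]
stamp_tray side [(array([233., 178.]), 0.57)]
  3d [0.4414 0.2033 0.0023] gap 0.008682605594476877
tag_round scene [(array([351., 263.]), 0.97)]
tag_round side [(array([304., 251.]), 0.69)]
  3d [ 0.5025 -0.2653  0.044 ] gap 0.001312600965868599
tag_bar scene [(array([275., 217.]), 0.88)]
tag_bar side [(array([273., 210.]), 0.76)]
  3d [ 0.4899 -0.0696  0.0341] gap 0.003652098003035477
[0.4188 0.3076 0.016 ]
[0.3785 0.1111 0.016 ]
[0.4789 0.1014 0.016 ]
[0.5184 0.304  0.016 ]
[0.4629 0.2666 0.108 ] [0.5958 0.1888 0.05  ]
```

View pics/s1b.png

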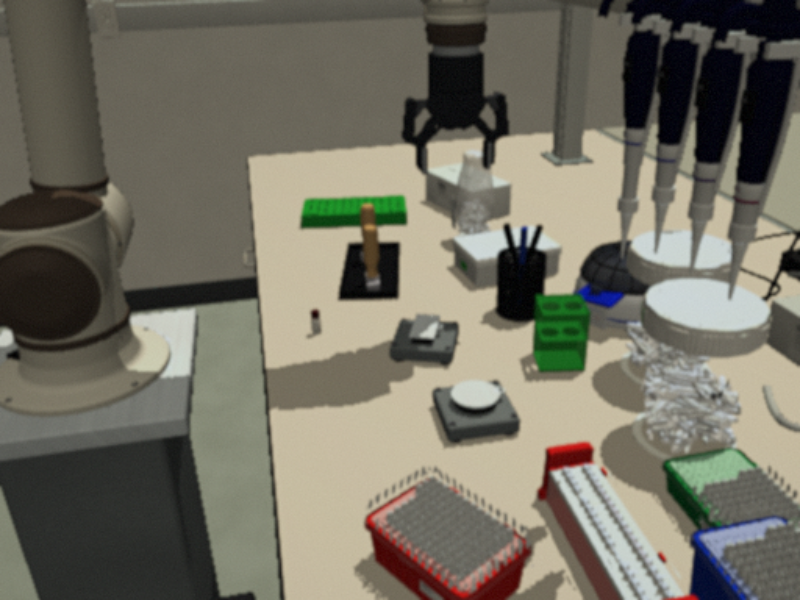

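The side view confirms the layout. The tray is yawed by about −11°, and the round stamp is near (0.459, 0.258). I move to look at it from above.

>>> {"name": "send_rows", "arguments": {"motion": [{"dx": 0.03,"dy": -0.015,"twist": 3},{"dx": 0.075,"dy": -0.04,"twist": 6},{"dx": 0.12,"dy": -0.065,"twist": 9},{"dx": 0.155,"dy": -0.085,"twist": 11},{"dx": 0.17,"dy": -0.09,"twist": 11},{"dx": 0.17,"dy": -0.09,"twist": 11},{"dx": 0.17,"dy": -0.09,"twist": 11}]}}

```text
invalid input
```

```bash
python3 - <<'E'
from h import *
np.set_printoptions(precision=4,suppress=True)
s=bot.read_state();print(s["tool_pos"],s["tool_rot"],s["contact_force"],s["clock"])
P=imaging.camera_params("wrist"); b=snap("wrist","w1")
print(np.linalg.inv(P["world_to_cam"])[:3,3])
for t in ["stamp_round","stamp_tray"]:
    print(t,[(np.round(d["xy"]),round(d["conf"],2),at_z("wrist",d["xy"],.1,P)) for d in nets.spot_in("wrist",t)[:2]])
cv2.imwrite("pics/w1b.png",cv2.resize(b,(800,600))[:,:,::-1])
E
```

```text
[0.55   0.     0.2313] [2.2214 2.2214 0.0001] [-0.852  -0.1042  0.4187] 0.8
[0.5495 0.0758 0.3734]
stamp_round []
stamp_tray [(array([147.,  22.]), 0.65, array([0.4687, 0.1177, 0.1   ]))]
```

View pics/w1b.png

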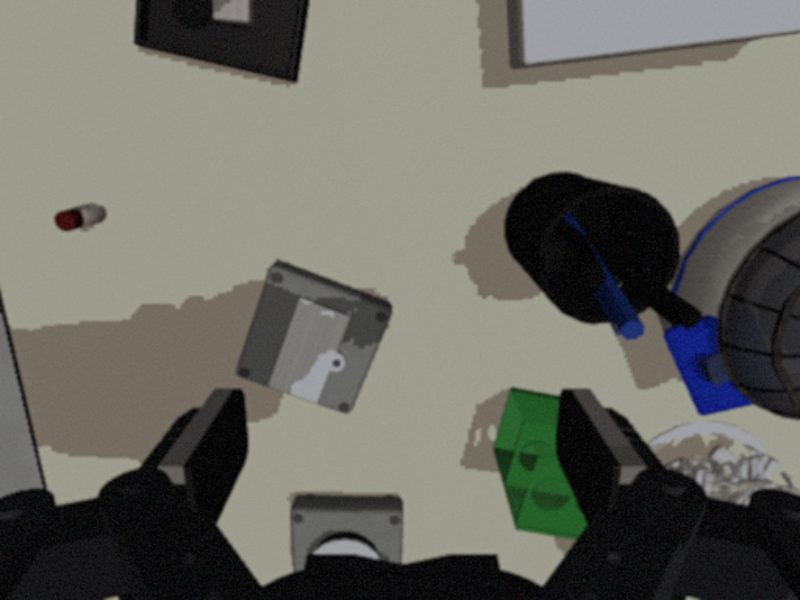

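The move was refused and the arm hasn't moved, so this is the same view as before: bar tag at (310,350), tray at the top left. I'll resend with all the keys in each row.

>>> {"name": "send_rows", "arguments": {"motion": [{"dx": 0.03,"dy": -0.015,"dz": 0,"twist": 3,"hand": 0.085},{"dx": 0.075,"dy": -0.04,"dz": 0,"twist": 6,"hand": 0.085},{"dx": 0.12,"dy": -0.065,"dz": 0,"twist": 9,"hand": 0.085},{"dx": 0.155,"dy": -0.085,"dz": 0,"twist": 11,"hand": 0.085},{"dx": 0.17,"dy": -0.09,"dz": 0,"twist": 11,"hand": 0.085},{"dx": 0.17,"dy": -0.09,"dz": 0,"twist": 11,"hand": 0.085},{"dx": 0.17,"dy": -0.09,"dz": 0,"twist": 11,"hand": 0.085}]}}

```text
clock: 1.82
tool_pos: [0.4605, 0.1693, 0.2312]
tool_rot: [2.424, 1.998, -0.0]
contact_force: [-0.3, 0.5, 0.3]
width: 0.0852
finger_force: 0.0
```

```bash
python3 - <<'E'
from h import *
np.set_printoptions(precision=4,suppress=True)
s=bot.read_state();print(R.from_rotvec(s["tool_rot"]).as_matrix())
P=imaging.camera_params("wrist"); b=snap("wrist","w2")
print(np.linalg.inv(P["world_to_cam"])[:3,3])
for t in ["stamp_round","stamp_tray"]:
    print(t,[(np.round(d["xy"]),round(d["conf"],2),at_z("wrist",d["xy"],.08,P)) for d in nets.spot_in("wrist",t)[:2]])
cv2.imwrite("pics/w2b.png",cv2.resize(b,(800,600))[:,:,::-1])
E
```

```text
[[ 0.1912  0.9816 -0.    ]
 [ 0.9816 -0.1912 -0.0003]
 [-0.0003  0.     -1.    ]]
[0.4746 0.2438 0.3732]
stamp_round [(array([234.,  50.]), 0.85, array([0.4608, 0.2709, 0.08  ]))]
stamp_tray [(array([246.,  97.]), 0.62, array([0.4631, 0.2338, 0.08  ]))]
```

View pics/w2b.png

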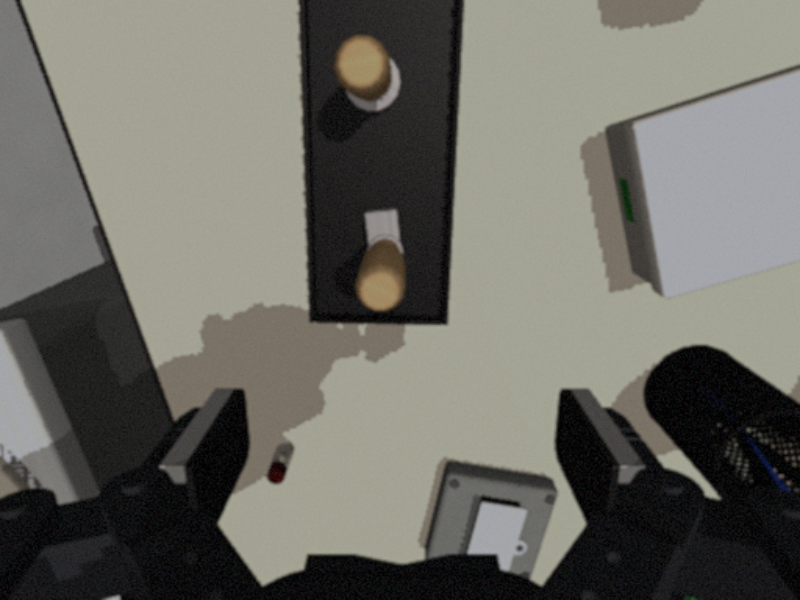

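The picture shows the round stamp with its grip top at (360,62) and its foot disc centred near (373,83) in upscaled pixels. The oblong stamp is below it, and the tray is nearly aligned with the tool.

```bash
python3 - <<'E'
from h import *
np.set_printoptions(precision=4,suppress=True)
s=bot.read_state();M=R.from_rotvec(s["tool_rot"]).as_matrix()
for n,uv,z in [("top",(361,62),.107),("foot",(373,83.5),.016),("t0",(310,321),.016),("t1",(447,323),.016),("box",(665,295),.05)]:
    p=at_z("wrist",np.array(uv)*.64,z); print(n,p,M.T@(p-s["tool_pos"]))
E
```

```text
top [0.4615 0.2756 0.107 ] [ 0.1047 -0.0194  0.1241]
foot [0.4618 0.273  0.016 ] [ 0.1022 -0.0186  0.2151]
t0 [0.3846 0.1264 0.016 ] [-0.0565 -0.0662  0.2152]
t1 [0.4806 0.1062 0.016 ] [-0.0579  0.0319  0.2151]
box [0.6196 0.1114 0.05  ] [-0.0261  0.1673  0.1811]
```

>>> {"name": "send_rows", "arguments": {"motion": [{"dx": 0.04,"dy": -0.007,"dz": 0,"twist": 0,"hand": 0.085},{"dx": 0.085,"dy": -0.015,"dz": 0,"twist": 0,"hand": 0.085},{"dx": 0.103,"dy": -0.019,"dz": 0.01,"twist": 0,"hand": 0.085},{"dx": 0.103,"dy": -0.019,"dz": 0.05,"twist": 0,"hand": 0.085},{"dx": 0.103,"dy": -0.019,"dz": 0.09,"twist": 0,"hand": 0.085},{"dx": 0.103,"dy": -0.019,"dz": 0.13,"twist": 0,"hand": 0.085},{"dx": 0.103,"dy": -0.019,"dz": 0.16,"twist": 0,"hand": 0.085},{"dx": 0.103,"dy": -0.019,"dz": 0.175,"twist": 0,"hand": 0.085},{"dx": 0.103,"dy": -0.019,"dz": 0.175,"twist": 0,"hand": 0.085}]}}

```text
clock: 3.1
tool_pos: [0.4607, 0.274, 0.0556]
tool_rot: [-2.425, -1.998, 0.002]
contact_force: [0.3, 0.7, -0.1]
width: 0.0849
finger_force: 0.0
```

```bash
python3 - <<'E'
from h import *
s=bot.read_state();print(s["tool_pos"],s["contact_force"],s["finger_force"])
b=snap("wrist","w3");c=snap("side","s3");d=snap("scene","a3")
cv2.imwrite("pics/c3.png",np.hstack([cv2.resize(b,(400,300)),cv2.resize(d[60:240,80:320],(400,300))])[:,:,::-1])
E
```

```text
[0.46073289 0.27404464 0.05560495] [ 0.26532033  0.7051898  -0.10521683] 0.0
```

View pics/c3.png

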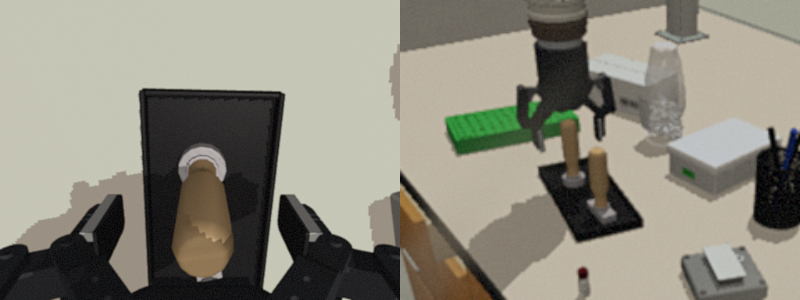

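The wrist view shows the grip centred between the fingers (at x≈203), so I close.

>>> {"name": "send_rows", "arguments": {"motion": [{"dx": 0,"dy": 0,"dz": 0,"twist": 0,"hand": 0.06},{"dx": 0,"dy": 0,"dz": 0,"twist": 0,"hand": 0.04},{"dx": 0,"dy": 0,"dz": 0,"twist": 0,"hand": 0.02},{"dx": 0,"dy": 0,"dz": 0,"twist": 0,"hand": 0.01},{"dx": 0,"dy": 0,"dz": 0,"twist": 0,"hand": 0.01},{"dx": 0,"dy": 0,"dz": 0,"twist": 0,"hand": 0.01},{"dx": 0,"dy": 0,"dz": 0,"twist": 0,"hand": 0.01}]}}

```text
clock: 4.12
tool_pos: [0.4612, 0.2748, 0.0566]
tool_rot: [2.424, 1.998, 0.001]
contact_force: [-0.2, -0.5, 5.8]
width: 0.0258
finger_force: 58.8
```

Gripped. I lift and carry toward the round tag.

>>> {"name": "send_rows", "arguments": {"motion": [{"dx": 0,"dy": 0,"dz": -0.01,"twist": 0,"hand": 0.01},{"dx": 0,"dy": 0,"dz": -0.035,"twist": 0,"hand": 0.01},{"dx": 0,"dy": 0,"dz": -0.07,"twist": 0,"hand": 0.01},{"dx": 0,"dy": 0,"dz": -0.105,"twist": 0,"hand": 0.01},{"dx": -0.01,"dy": 0.003,"dz": -0.13,"twist": 0,"hand": 0.01},{"dx": -0.04,"dy": 0.011,"dz": -0.14,"twist": 0,"hand": 0.01},{"dx": -0.08,"dy": 0.022,"dz": -0.14,"twist": 0,"hand": 0.01},{"dx": -0.12,"dy": 0.033,"dz": -0.14,"twist": 0,"hand": 0.01},{"dx": -0.16,"dy": 0.044,"dz": -0.14,"twist": 0,"hand": 0.01},{"dx": -0.2,"dy": 0.055,"dz": -0.14,"twist": 0,"hand": 0.01},{"dx": -0.235,"dy": 0.065,"dz": -0.14,"twist": 0,"hand": 0.01},{"dx": -0.25,"dy": 0.069,"dz": -0.14,"twist": 0,"hand": 0.01}]}}

```text
clock: 5.62
tool_pos: [0.4808, 0.0147, 0.1962]
tool_rot: [-2.426, -1.996, 0.001]
contact_force: [0.4, -0.4, -2.2]
width: 0.0256
finger_force: 59.2
```

>>> {"name": "send_rows", "arguments": {"motion": [{"dx": -0.03,"dy": 0.008,"dz": 0,"twist": 0,"hand": 0.01},{"dx": -0.07,"dy": 0.019,"dz": 0,"twist": 0,"hand": 0.01},{"dx": -0.11,"dy": 0.03,"dz": 0,"twist": 0,"hand": 0.01},{"dx": -0.15,"dy": 0.041,"dz": 0,"twist": 0,"hand": 0.01},{"dx": -0.19,"dy": 0.052,"dz": 0,"twist": 0,"hand": 0.01},{"dx": -0.23,"dy": 0.063,"dz": 0,"twist": 0,"hand": 0.01},{"dx": -0.26,"dy": 0.072,"dz": 0,"twist": 0,"hand": 0.01},{"dx": -0.272,"dy": 0.075,"dz": 0.02,"twist": 0,"hand": 0.01},{"dx": -0.272,"dy": 0.075,"dz": 0.05,"twist": 0,"hand": 0.01},{"dx": -0.272,"dy": 0.075,"dz": 0.07,"twist": 0,"hand": 0.01},{"dx": -0.272,"dy": 0.075,"dz": 0.07,"twist": 0,"hand": 0.01}]}}

```text
clock: 7.0
tool_pos: [0.5021, -0.2642, 0.1245]
tool_rot: [-2.421, -1.997, 0.002]
contact_force: [-0.6, 0.3, -3.3]
width: 0.0257
finger_force: 59.3
```

```bash
python3 - <<'E'
from h import *
np.set_printoptions(precision=4,suppress=True)
s=bot.read_state();print(s["tool_pos"],s["contact_force"],s["finger_force"],s["width"])
b=snap("wrist","w4");c=snap("side","s4");d=snap("scene","a4")
for cam in ["wrist","side","scene"]:
  for t in ["tag_round","stamp_round"]:
    print(cam,t,[(np.round(q["xy"]),round(q["conf"],2),at_z(cam,q["xy"],.04)) for q in nets.spot_in(cam,t)[:1]])
f=lambda im,x,y:cv2.resize(im[y:y+100,x:x+133],(400,300),interpolation=cv2.INTER_CUBIC)
top=np.hstack([cv2.resize(b,(400,300)),f(b,190,150)]);bot_=np.hstack([f(c,240,175),f(d,285,180)])
cv2.imwrite("pics/c4.png",np.vstack([top,bot_])[:,:,::-1])
E
```

```text
[ 0.5021 -0.2642  0.1245] [-0.6303  0.3047 -3.2583] 59.33188408613205 0.025682509895953838
wrist tag_round [(array([263., 173.]), 0.84, array([ 0.5099, -0.2513,  0.04  ]))]
wrist stamp_round [(array([253., 278.]), 0.89, array([ 0.487 , -0.3324,  0.04  ]))]
side tag_round [(array([307., 254.]), 0.56, array([ 0.5093, -0.2674,  0.04  ]))]
side stamp_round [(array([304., 215.]), 0.76, array([ 0.5466, -0.1224,  0.04  ]))]
scene tag_round [(array([351., 264.]), 0.85, array([ 0.5029, -0.2643,  0.04  ]))]
scene stamp_round [(array([358., 236.]), 0.95, array([ 0.5752, -0.2207,  0.04  ]))]
```

View pics/c4.png

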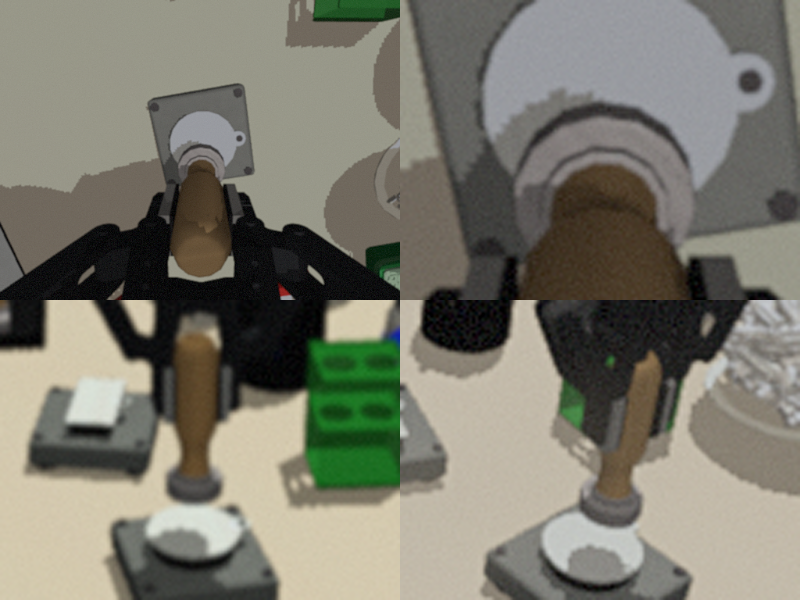

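The wrist view (top) shows the foot in front of the tag, with the ear to the right. In the side and scene views the foot hovers over the disc and the stamp is upright. Next I compute the foot-to-tag offset.

```bash
python3 - <<'E'
from h import *
np.set_printoptions(precision=4,suppress=True)
k=3.008
px={"scene":((285+192/k,180+249/3),(285+210.5/k,180+203/3)),"side":((240+195/k,175+233/3),(240+193/k,175+184/3))}
def tri(l):
    n=[np.eye(3)-np.outer(d,d)/(d@d) for o,d in l]
    return np.linalg.solve(sum(n),sum(a@o for a,(o,d) in zip(n,l)))
for c,(t,f) in px.items(): print(c,"tag",at_z(c,t,.04),"foot",at_z(c,f,.078))
print("tri tag",tri([ray(c,*px[c][0]) for c in px]),"foot",tri([ray(c,*px[c][1]) for c in px]))
# wrist: tag width edges and column of foot
s=bot.read_state()
for n,x,y,z in [("tagL",482,85,.04),("tagR",740,85,.04),("footL",514,195,.084),("footR",693,195,.084),("foottop",604,103,.072)]:
    p=at_z("wrist",(190+(x-400)/k,150+y/3),z);print(n,p)
# expected tag outline/foot overlay check
def proj(c,p):
    P=imaging.camera_params(c);q=np.array(P["world_to_cam"])@np.append(p,1);return np.array([P["cx"]+P["fx"]*q[0]/-q[2],P["cy"]-P["fy"]*q[1]/-q[2]])
for c in ["side","scene"]:
    a=proj(c,[.503,-.266,.078]);b=proj(c,[.503,-.266,.16]);print(c,"vertical dir px",(b-a)/abs(b-a)[1])
E
```

```text
scene tag [ 0.5026 -0.2602  0.04  ] foot [ 0.5049 -0.265   0.078 ]
side tag [ 0.5055 -0.2632  0.04  ] foot [ 0.5029 -0.2651  0.078 ]
tri tag [ 0.5073 -0.257   0.0354] foot [ 0.5028 -0.2664  0.0794]
tagL [ 0.4773 -0.2488  0.04  ]
tagR [ 0.5362 -0.2602  0.04  ]
footL [ 0.486  -0.2605  0.084 ]
footR [ 0.5202 -0.2671  0.084 ]
foottop [ 0.5061 -0.249   0.072 ]
side vertical dir px [ 0.0198 -1.    ]
scene vertical dir px [ 0.1969 -1.    ]
```

>>> {"name": "send_rows", "arguments": {"motion": [{"dx": 0.005,"dy": 0.001,"dz": 0.01,"twist": 0,"hand": 0.01},{"dx": 0.005,"dy": 0.001,"dz": 0.018,"twist": 0,"hand": 0.01},{"dx": 0.005,"dy": 0.001,"dz": 0.024,"twist": 0,"hand": 0.01},{"dx": 0.005,"dy": 0.001,"dz": 0.027,"twist": 0,"hand": 0.01},{"dx": 0.005,"dy": 0.001,"dz": 0.029,"twist": 0,"hand": 0.01},{"dx": 0.005,"dy": 0.001,"dz": 0.031,"twist": 0,"hand": 0.01},{"dx": 0.005,"dy": 0.001,"dz": 0.033,"twist": 0,"hand": 0.01},{"dx": 0.005,"dy": 0.001,"dz": 0.034,"twist": 0,"hand": 0.01},{"dx": 0.005,"dy": 0.001,"dz": 0.034,"twist": 0,"hand": 0.01}]}}

```text
clock: 8.57
tool_pos: [0.5048, -0.2605, 0.0927]
tool_rot: [2.424, 1.998, 0.0]
contact_force: [-0.9, -0.1, 0.6]
width: 0.0255
finger_force: 59.7
```

Just touching (about 4 N), as predicted. I press about 6 mm more and hold.

>>> {"name": "send_rows", "arguments": {"motion": [{"dx": 0,"dy": 0,"dz": 0.0015,"twist": 0,"hand": 0.01},{"dx": 0,"dy": 0,"dz": 0.003,"twist": 0,"hand": 0.01},{"dx": 0,"dy": 0,"dz": 0.0045,"twist": 0,"hand": 0.01},{"dx": 0,"dy": 0,"dz": 0.006,"twist": 0,"hand": 0.01},{"dx": 0,"dy": 0,"dz": 0.006,"twist": 0,"hand": 0.01},{"dx": 0,"dy": 0,"dz": 0.006,"twist": 0,"hand": 0.01},{"dx": 0,"dy": 0,"dz": 0.006,"twist": 0,"hand": 0.01},{"dx": 0,"dy": 0,"dz": 0.006,"twist": 0,"hand": 0.01}]}}

```text
clock: 9.57
tool_pos: [0.5049, -0.2605, 0.0871]
tool_rot: [2.423, 1.998, 0.001]
contact_force: [-2.6, 0.3, 8.8]
width: 0.0254
finger_force: 60.2
```

The force is about 12 N, so the tag is past halfway. I hold a little longer and then lift straight up.

>>> {"name": "send_rows", "arguments": {"motion": [{"dx": 0,"dy": 0,"dz": 0.0005,"twist": 0,"hand": 0.01},{"dx": 0,"dy": 0,"dz": 0.0005,"twist": 0,"hand": 0.01},{"dx": 0,"dy": 0,"dz": 0.0005,"twist": 0,"hand": 0.01},{"dx": 0,"dy": 0,"dz": -0.002,"twist": 0,"hand": 0.01},{"dx": 0,"dy": 0,"dz": -0.006,"twist": 0,"hand": 0.01},{"dx": 0,"dy": 0,"dz": -0.012,"twist": 0,"hand": 0.01},{"dx": 0,"dy": 0,"dz": -0.025,"twist": 0,"hand": 0.01},{"dx": 0,"dy": 0,"dz": -0.045,"twist": 0,"hand": 0.01},{"dx": 0,"dy": 0,"dz": -0.075,"twist": 0,"hand": 0.01},{"dx": 0,"dy": 0,"dz": -0.1,"twist": 0,"hand": 0.01},{"dx": 0,"dy": 0,"dz": -0.109,"twist": 0,"hand": 0.01},{"dx": 0,"dy": 0,"dz": -0.109,"twist": 0,"hand": 0.01}]}}

```text
clock: 11.08
tool_pos: [0.5049, -0.2605, 0.1954]
tool_rot: [2.424, 1.998, 0.0]
contact_force: [1.0, -0.1, -2.4]
width: 0.0257
finger_force: 59.4
```

```bash
python3 - <<'E'
from h import *
s=bot.read_state();print(s["tool_pos"])
c=snap("side","s5");d=snap("scene","a5");b=snap("wrist","w5")
f=lambda im,x,y:cv2.resize(im[y:y+100,x:x+133],(400,300),interpolation=cv2.INTER_CUBIC)
cv2.imwrite("pics/c5.png",np.vstack([np.hstack([f(c,240,130),f(d,285,150)]),np.hstack([cv2.resize(b,(400,300)),f(b,190,150)])])[:,:,::-1])
M=R.from_rotvec(s["tool_rot"]).as_matrix();print(M.T@(np.array([.4615,.2740,0])-s["tool_pos"]))
E
```

```text
[ 0.50488774 -0.26050577  0.19544509]
[ 0.5164421  -0.14464275  0.19530418]
```

View pics/c5.png

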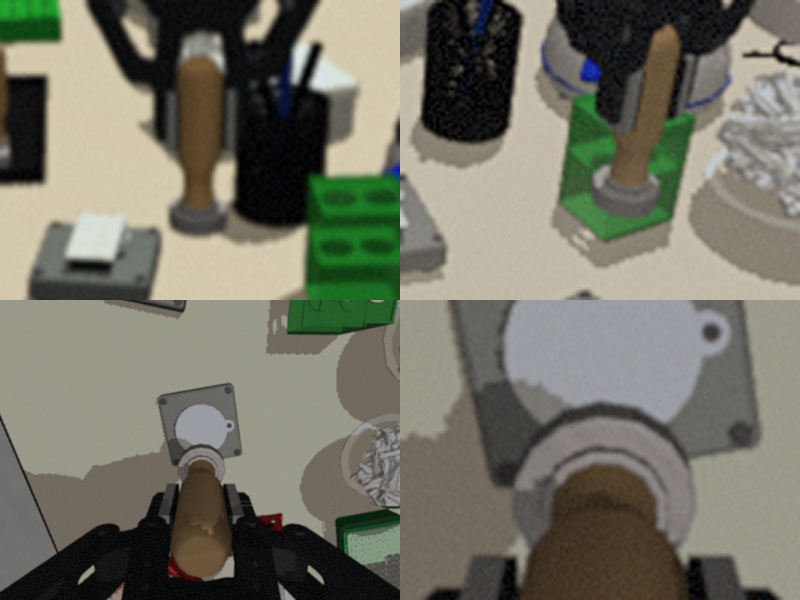

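The stamp is lifted clear, upright and unslipped: the wrist crop shows it in the same place in the fingers. I carry it back along the same path.

>>> {"name": "send_rows", "arguments": {"motion": [{"dx": 0.02,"dy": -0.006,"dz": 0,"twist": 0,"hand": 0.01},{"dx": 0.06,"dy": -0.017,"dz": 0,"twist": 0,"hand": 0.01},{"dx": 0.1,"dy": -0.028,"dz": 0,"twist": 0,"hand": 0.01},{"dx": 0.14,"dy": -0.039,"dz": 0,"twist": 0,"hand": 0.01},{"dx": 0.18,"dy": -0.05,"dz": 0,"twist": 0,"hand": 0.01},{"dx": 0.22,"dy": -0.062,"dz": 0,"twist": 0,"hand": 0.01},{"dx": 0.26,"dy": -0.073,"dz": 0,"twist": 0,"hand": 0.01},{"dx": 0.3,"dy": -0.084,"dz": 0,"twist": 0,"hand": 0.01},{"dx": 0.34,"dy": -0.095,"dz": 0,"twist": 0,"hand": 0.01},{"dx": 0.38,"dy": -0.107,"dz": 0,"twist": 0,"hand": 0.01},{"dx": 0.42,"dy": -0.118,"dz": 0,"twist": 0,"hand": 0.01},{"dx": 0.44,"dy": -0.123,"dz": 0,"twist": 0,"hand": 0.01}]}}

```text
clock: 12.72
tool_pos: [0.4665, 0.1973, 0.1947]
tool_rot: [-2.421, -2.0, 0.001]
contact_force: [0.1, -0.7, -3.6]
width: 0.0256
finger_force: 59.4
```

>>> {"name": "send_rows", "arguments": {"motion": [{"dx": 0.02,"dy": -0.006,"dz": 0,"twist": 0,"hand": 0.01},{"dx": 0.05,"dy": -0.014,"dz": 0,"twist": 0,"hand": 0.01},{"dx": 0.07,"dy": -0.02,"dz": 0,"twist": 0,"hand": 0.01},{"dx": 0.077,"dy": -0.022,"dz": 0.02,"twist": 0,"hand": 0.01},{"dx": 0.077,"dy": -0.022,"dz": 0.055,"twist": 0,"hand": 0.01},{"dx": 0.077,"dy": -0.022,"dz": 0.09,"twist": 0,"hand": 0.01},{"dx": 0.077,"dy": -0.022,"dz": 0.115,"twist": 0,"hand": 0.01},{"dx": 0.077,"dy": -0.022,"dz": 0.128,"twist": 0,"hand": 0.01},{"dx": 0.077,"dy": -0.022,"dz": 0.134,"twist": 0,"hand": 0.01},{"dx": 0.077,"dy": -0.022,"dz": 0.136,"twist": 0,"hand": 0.01},{"dx": 0.077,"dy": -0.022,"dz": 0.136,"twist": 0,"hand": 0.01}]}}

```text
clock: 14.1
tool_pos: [0.4614, 0.2749, 0.06]
tool_rot: [2.424, 1.998, 0.002]
contact_force: [-0.8, -0.3, -2.6]
width: 0.0257
finger_force: 59.4
```

>>> {"name": "send_rows", "arguments": {"motion": [{"dx": 0,"dy": 0,"dz": 0.001,"twist": 0,"hand": 0.01},{"dx": 0,"dy": 0,"dz": 0.002,"twist": 0,"hand": 0.01},{"dx": 0,"dy": 0,"dz": 0.003,"twist": 0,"hand": 0.01},{"dx": 0,"dy": 0,"dz": 0.0035,"twist": 0,"hand": 0.01},{"dx": 0,"dy": 0,"dz": 0.0035,"twist": 0,"hand": 0.01}]}}

```text
clock: 14.72
tool_pos: [0.4612, 0.2749, 0.0566]
tool_rot: [2.424, 1.998, 0.002]
contact_force: [-1.1, -0.6, 5.9]
width: 0.0259
finger_force: 60.2
```

The stamp is standing on the tray floor, since the force has changed sign. I open the fingers, then rise.

>>> {"name": "send_rows", "arguments": {"motion": [{"dx": 0,"dy": 0,"dz": 0,"twist": 0,"hand": 0.03},{"dx": 0,"dy": 0,"dz": 0,"twist": 0,"hand": 0.045},{"dx": 0,"dy": 0,"dz": 0,"twist": 0,"hand": 0.065},{"dx": 0,"dy": 0,"dz": 0,"twist": 0,"hand": 0.085},{"dx": 0,"dy": 0,"dz": 0,"twist": 0,"hand": 0.085},{"dx": 0,"dy": 0,"dz": 0,"twist": 0,"hand": 0.085},{"dx": 0,"dy": 0,"dz": 0,"twist": 0,"hand": 0.085}]}}

```text
clock: 15.6
tool_pos: [0.461, 0.2747, 0.0558]
tool_rot: [-2.424, -1.998, -0.0]
contact_force: [0.9, -0.2, -0.3]
width: 0.085
finger_force: 0.0
```

>>> {"name": "send_rows", "arguments": {"motion": [{"dx": 0,"dy": 0,"dz": -0.02,"twist": 0,"hand": 0.085},{"dx": 0,"dy": 0,"dz": -0.06,"twist": 0,"hand": 0.085},{"dx": 0,"dy": 0,"dz": -0.1,"twist": 0,"hand": 0.085},{"dx": 0,"dy": 0,"dz": -0.14,"twist": 0,"hand": 0.085},{"dx": 0,"dy": 0,"dz": -0.17,"twist": 0,"hand": 0.085},{"dx": -0.04,"dy": 0,"dz": -0.18,"twist": 0,"hand": 0.085},{"dx": -0.08,"dy": 0,"dz": -0.18,"twist": 0,"hand": 0.085},{"dx": -0.1,"dy": 0,"dz": -0.18,"twist": 0,"hand": 0.085},{"dx": -0.1,"dy": 0,"dz": -0.18,"twist": 0,"hand": 0.085}]}}

```text
clock: 16.73
tool_pos: [0.442, 0.1759, 0.236]
tool_rot: [2.426, 1.996, 0.001]
contact_force: [0.1, 0.3, 0.9]
width: 0.0852
finger_force: 0.0
```

```bash
python3 - <<'E'
from h import *
b=snap("wrist","w6");d=snap("scene","a6")
cv2.imwrite("pics/c6.png",np.hstack([cv2.resize(b,(400,300)),cv2.resize(d[100:220,110:270],(400,300))])[:,:,::-1])
E
```

```text
(no output)
```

View pics/c6.png

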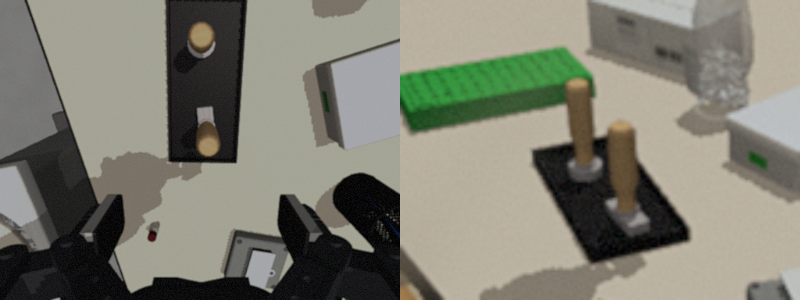

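Both stamps stand upright in the tray. The round one is at (201,40) in the wrist view, released, and the gripper is clear.

```bash
python3 -c "
from cell import sign_off; print(sign_off())"
```

```text
the job is handed in; nothing more can be done
None
```

I pressed the round stamp onto the round tag with about 12 N (past halfway), lifted it straight off, stood it upright in the tray and handed in at about 17 s; sign-off gave no verdict.

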